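Swing the pan handles in, then rest the dice tube

ROBOT

A 6-joint arm with a two-finger parallel gripper is mounted at the origin on the work surface. World frame = base frame: x ahead of the robot, y to its left, z up, the work surface at z = 0. Lengths are in mm, angles in rad, forces in N, time in s.
With the tool pointing down it reaches from about 350 to 975 mm from the base axis. Payload 7.1 kg.
Tool frame: the origin (TCP) lies on the centre line of the jaws, within the pads' length; the fingertips stand 25 mm ahead of it and the grasp point (between the pads) lies 6 mm ahead of it (ctrl.nose_length is the distance from the TCP to the fingertips, in mm); x points along the fingers, y is the direction in which the jaws open and shut, and the axes are right-handed (so a half turn about x gives the same grasp; the last joint's range is limited). The gripper opens to 88 mm and grips with 3 to 60 N. Pads are 20 mm wide; open, the fingers measure 115 mm over their backs; the gripper's body (75 mm by 178 mm) begins 61 mm behind the grasp point.
Start: joints at [-1.232, 0.423, 1.63, -0, 1.089, -0.019], TCP at [218.901, -585.395, 247.675] pointing down, gripper open.
Joint ranges: [-3, 3], [-0.9, 2.11], [0.09, 2.58], [-1.31, 4.45], [0.11, 2.69], [-2.54, 2.54]. Speed limits (rad/s): [2.39, 2.39, 3.01, 3.14, 3.14, 3.14].

INTERFACE

Orientations are given as a rotation vector (axis times angle).
In Python, from workcell import ctrl gives the robot as it stands.
- The arm moves only by the tool arm_command, never from a script. Its argument "deltas" is a list of rows, each a list of 4 numbers: the shift along the tool's x, y, z in m, then the turn about the tool's x in rad. In form: [[tx, ty, tz, yaw], ...]. A call has 1 to 10 rows; each row shifts and turns the pose as measured when the row begins, along the tool's axes as they then stand; what a row does not reach is not made up. A row lasts 1/10 s, in which the tool goes at most 50 mm and 8.59 degrees, less where a joint would pass 70% of its speed; a pose out of reach is approached as far as the arm can. A call is refused whole if a number of a shift passes 0.05 or a number of a turn 0.15, either way. A call with a gripper value outside its range is refused whole. "hand" is the finger opening in m, from 0 to 0.0878, set as the call begins (left out, the last holds). The fingers move at their own pace and stop on an object; the grip force is fixed at half the most. Time passes only in rows, so rows that do not move let the fingers close. It gives the time, the measured TCP pose, the force and the opening at its end, in the units of the state.
- ctrl.get_obs(): the state, without advancing time (a new reading comes with each control period).
- ctrl.get_image(name): name is "side" or "top" or "wrist"; returns the picture (384x512x3 uint8, red, green, blue); there is no depth.
- ctrl.get_calibration(name): a dict with "fx", "fy", "cx", "cy" (pixels), "dist" ([k1, k2, p1, p2, k3] as OpenCV has them; the pictures are not rectified), "R" (3x3) and "t" (3): a world point X has camera coordinates R X + t. Camera axes: x right, y down, z forward; pixel columns grow to the right and rows downward; lengths in mm; the calibration is good to about 2 mm. A picture is of the moment at which its call begins: read the wrist's pose just before it. get_calibration takes no time and is no camera call; for the wrist camera it gives the pose at the moment of the call.
- ctrl.close_job(): hands the job in, once; it reports no verdict.
The state is a dict: "t": time; "qpos": joint angles; "qvel": joint speeds; "joint_torque": joint torques, N m; "ee_pos": TCP position; "orientation": TCP orientation; "ft_force": force on the tool from outside, world axes, zero at the start; "moment": the same for the moment, N m; "width": finger opening in mm.
Only numpy, scipy, OpenCV 4.12 (cv2) and the standard library are available. Lean on these libraries where they do the work, as an engineer would, in place of code of your own. Each camera call takes 0.05 s, during which the arm holds its last target.

TASK

Two small pans on the warming tray have their handles sticking out over the front, in the way of the dice tube and its V-notched rest. With each pan kept standing on its own hot spot, swing both handles inward so that they lie wholly over the tray, between the pans, neither touching the other pan or its handle and without knocking the pans together. Then lift the walnut tube out of the orange tier and lower it gently into the V-notches of the wooden rest, lying along the rest and sticking out about equally at both ends; let go and leave everything else where it is.

Things in the scene. Friction and masses are not known exactly. Their poses are not given: they have to be found in the camera images.
- tray: Flat dark steel warming tray, 150 mm (its x) by 400 mm (its y), 12 mm thick, fixed. Origin: centre of its underside, on the sideboard; its -x edge is the front, nearest the robot. Two hot spots marked with grey rings of 64 mm radius lie on its y axis at y = +125 and -125 mm; either pan may be on either one.
- saucepan: Deep open steel pan, loose, 0.3 to 0.65 kg, on a hot spot: rim 110 mm across, foot 100 mm, 80 mm high. Origin: centre of its underside, 12 mm above the sideboard. Handle: level black bar 18 mm wide, 12 mm thick, from 75 to 165 mm out along its -x, mid-height 66 mm above the underside, on a narrower stem. Starts up to 0.7 rad either side of the tray's -x. Swung in, it reaches past the tray's middle.
- saucepan_tip (a point): Outer end of the saucepan's handle, on its centre line: 165 mm from the pan's axis, 66 mm above the pan's underside.
- skillet: Shallow open steel pan, loose, 0.3 to 0.65 kg, on the other hot spot: rim 120 mm across, foot 92 mm, 36 mm high. Origin: centre of its underside, 12 mm above the sideboard. Handle: level black bar 18 mm wide, 12 mm thick, from 75 to 165 mm out along its -x, mid-height 66 mm above the underside, same height as the saucepan's, on a rising stem. Starts likewise. Swung in, the two handles would meet unless set at different angles.
- skillet_tip (a point): Outer end of the skillet's handle, on its centre line: 165 mm from the pan's axis, 66 mm above the pan's underside.
- tier: Shallow orange plastic organiser tray, fixed, 116 mm (its x) by 160 mm (its y), walls 20 mm high and 3 mm thick. Origin: centre of its underside, on the sideboard. Stands in front of one end of the warming tray, the rest in front of the other (either way round). Two ribs along its y, 24 mm apart, 13 mm high from the sideboard, carry the tube.
- tube: Round walnut dice tube, loose, 0.1 to 0.2 kg, 40 mm diameter, 130 mm long. Origin: its middle; its axis is its own y. It starts lying along the tier's y on the ribs, its middle 30 mm above the sideboard.
- rest: Pale wooden rest, fixed: base 72 (its x) by 104 (y) by 6 mm; two end plates 14 mm thick at y = +40 and -40 mm (66 mm free between), 42 mm high, 70 mm wide, each with a 90-degree V-notch open upward, its bottom at x = 0, 14 mm above the sideboard. Origin: centre of its underside. A seated tube lies along its y, middle 42 mm above the sideboard.
- dish: Bystander: white ceramic dish of small walnut counters, 100 mm across, 32 mm high, loose, behind the tray. Origin: centre of its underside.
- bookend: Bystander: L-shaped steel bookend, loose, foot 100 by 90 mm, upright plate 140 mm high at its own +x end. Stands beyond one end of the tray. Origin: centre of its foot's underside.
- dice_box: Bystander: purple plastic dice box with a spring clip, loose, 92 by 72 mm, 57 mm high. Stands beyond the other end of the tray. Origin: centre of its underside.
Mind the look-alikes: they are no part of the job. Leave any green or pink look-alike of the saucepan alone.

How it is judged:
By the outcome, as a careful person would: the job done as asked, in the order asked, and still so for the second after the job is handed in, with the robot touching nothing.
It also fails if it takes over 67 s, if anything falls off the work surface, if the arm or the gripper's body presses on something with over 40 N, if the wrist force passes 120 N, or if a joint passes its speed limit or range.

## Working session

There is one attempt and no reset: what is moved stays moved. The work goes in short steps, Python scripts to look and compute and a tool call to move; the robot and the scene stay as the last step left them, time stands still between calls to the robot, and variables do not carry over. Pictures are saved under pics/ and viewed, and the job is handed in when it is done.

Besides the shell and the picture viewer there is one more tool, called after "Call:" as name([rows], argument=value, ...), one row to a line, values as JSON. arm_command: Moves the arm, as the interface text tells. Its arguments: {"type":"object","properties":{"deltas":{"type":"array","items":{"type":"array","items":{"type":"number"}}},"hand":{"type":"number"}},"required":["deltas"]}

```bash
mkdir -p pics; ls; python3 - <<'E'
from workcell import ctrl
import cv2,numpy as np
o=ctrl.get_obs()
print({k:np.round(v,3).tolist() for k,v in o.items()}, ctrl.nose_length)
for n in ["side","top","wrist"]:
    im=ctrl.get_image(n); cv2.imwrite(f"pics/{n}0.png",im[...,::-1])
    c=ctrl.get_calibration(n); print(n,{k:np.round(v,3).tolist() for k,v in c.items()})
E
```

```text
pics
{'t': 0.0, 'qpos': [-1.232, 0.424, 1.631, 0.0, 1.089, -0.019], 'qvel': [0.0, -0.001, 0.0, -0.002, 0.0, -0.0], 'joint_torque': [0.001, -54.461, -27.367, 0.064, 0.023, -0.0], 'ee_pos': [218.737, -584.928, 246.929], 'orientation': [2.027, 0.368, -2.027], 'ft_force': [0.181, -0.495, -0.245], 'moment': [0.007, 0.018, -0.027], 'width': 87.74} 25.0
side {'fx': 490.196, 'fy': 490.196, 'cx': 255.517, 'cy': 191.089, 'dist': [-0.126, 0.0, 0.0, 0.0, 0.0], 'R': [[-0.996, -0.084, 0.014], [-0.072, 0.746, -0.662], [0.045, -0.66, -0.75]], 't': [468.983, 131.144, 1483.573]}
top {'fx': 441.207, 'fy': 441.207, 'cx': 262.846, 'cy': 190.61, 'dist': [-0.116, 0.0, 0.0, 0.0, 0.0], 'R': [[0.005, -1.0, -0.02], [-0.995, -0.003, -0.102], [0.102, 0.02, -0.995]], 't': [-62.974, 498.075, 1175.73]}
wrist {'fx': 268.845, 'fy': 268.845, 'cx': 252.021, 'cy': 195.315, 'dist': [-0.058, 0.0, 0.0, 0.0, 0.0], 'R': [[0.35, -0.937, -0.001], [-0.893, -0.334, 0.3], [-0.281, -0.104, -0.954]], 't': [-624.853, -35.691, 392.016]}
```

View pics/top0.png

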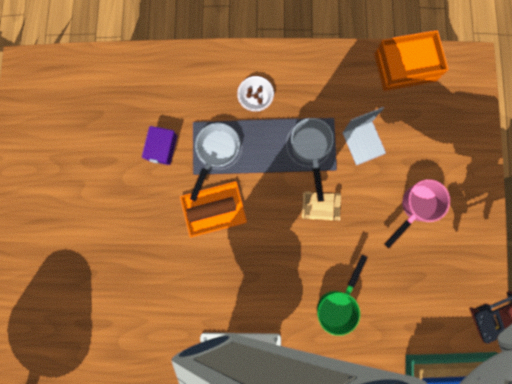

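View pics/side0.png

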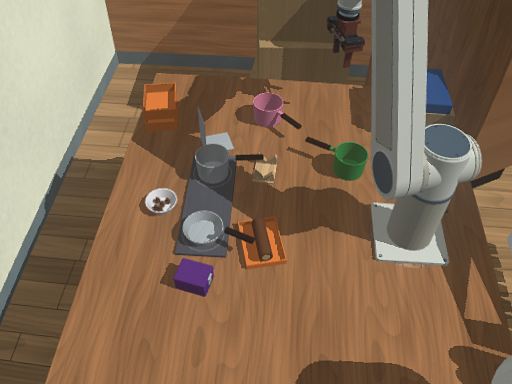

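View pics/wrist0.png

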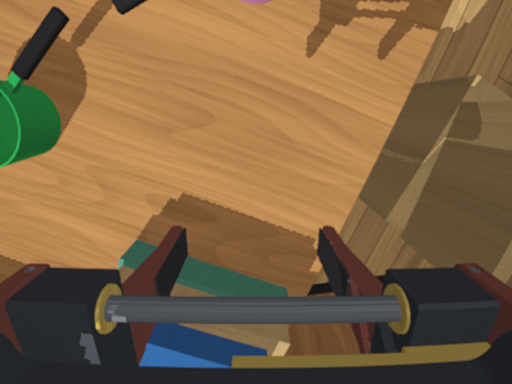

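```bash
cat > h.py <<'E'
import numpy as np,cv2
from workcell import ctrl
def ray(n,uv,z,c=None):
    c=c or ctrl.get_calibration(n)
    K=np.array([[c['fx'],0,c['cx']],[0,c['fy'],c['cy']],[0,0,1]])
    p=cv2.undistortPoints(np.array(uv,float).reshape(-1,1,2),K,np.array(c['dist'],float)).reshape(-1,2)
    R=np.array(c['R']);t=np.array(c['t']);C=-R.T@t
    d=np.c_[p,np.ones(len(p))]@R
    s=(z-C[2])/d[:,2]
    return C+d*s[:,None]
def proj(n,X,c=None):
    c=c or ctrl.get_calibration(n)
    K=np.array([[c['fx'],0,c['cx']],[0,c['fy'],c['cy']],[0,0,1]])
    return cv2.projectPoints(np.array(X,float).reshape(-1,3),cv2.Rodrigues(np.array(c['R']))[0],np.array(c['t'],float),K,np.array(c['dist'],float))[0].reshape(-1,2)
E
python3 - <<'E'
import cv2
a=cv2.imread('pics/top0.png')[80:245,135:395]
cv2.imwrite('pics/top0z.png',cv2.resize(a,None,fx=3,fy=3,interpolation=cv2.INTER_CUBIC))
a=cv2.imread('pics/side0.png')[90:300,130:310]
cv2.imwrite('pics/side0z.png',cv2.resize(a,None,fx=2.8,fy=2.8,interpolation=cv2.INTER_CUBIC))
E
```

```text
(no output)
```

View pics/top0z.png

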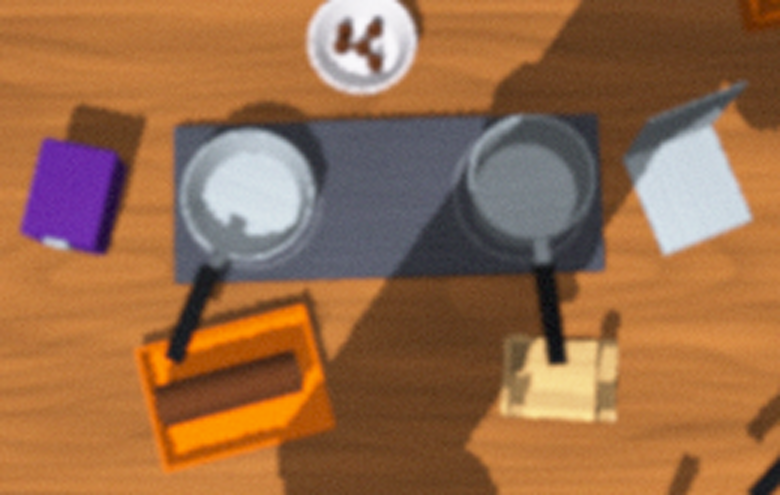

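View pics/side0z.png

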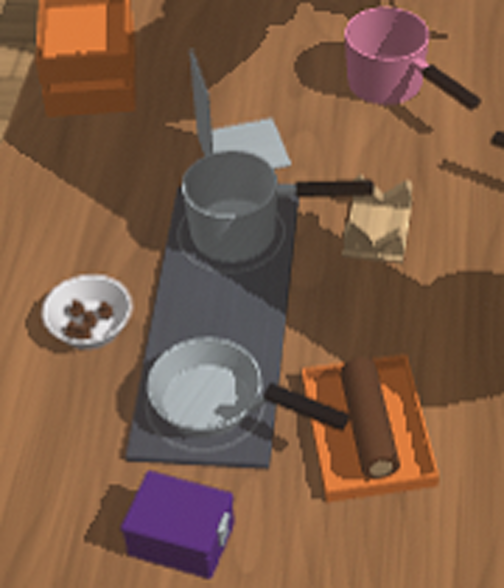

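```bash
python3 - <<'E'
from h import *
def T(pts,z):
    return ray('top',np.array(pts)/3+[135,80],z)
def S(pts,z): return ray('side',np.array(pts)/2.8+[130,90],z)
np.set_printoptions(precision=1,suppress=True)
tr=T([(174,126),(597,115),(604,270),(174,283)],12);print('tray',tr[:,:2],tr.mean(0))
ax=(tr[0]-tr[1])+(tr[3]-tr[2]);print('traylen',np.linalg.norm(ax)/2,'yaw',np.degrees(np.arctan2(-ax[0],ax[1])))
u=ax/np.linalg.norm(ax)
print('spots',tr.mean(0)+125*u,tr.mean(0)-125*u)
tS=S([(178,190),(298,190),(268,467),(126,460)],12);print('tray side',tS[:,:2],tS.mean(0))
sk=T([(249,195),(182,195),(316,195),(249,128),(249,262)],48);print('skillet',sk)
b=T([(212,266),(177,360)],84);print('skh',b, np.linalg.norm(b[1]-b[0]))
sp=T([(532,180),(468,182),(596,182),(532,116),(532,244)],92);print('sauce',sp)
b2=T([(543,266),(557,361)],84);print('sph',b2,np.linalg.norm(b2[1]-b2[0]))
for c,bb in((sk[0],b),(sp[0],b2)):
    d=bb[1]-c; print('r',np.linalg.norm(d[:2]),np.linalg.norm((bb[0]-c)[:2]),'ang',np.arctan2(d[1],d[0]))
ti=T([(137,350),(305,292),(335,428),(168,470)],20);print('tier',ti[:,:2],ti.mean(0),np.linalg.norm(ti-np.roll(ti,1,0),axis=1))
tu=T([(157,405),(298,370)],35);print('tube',tu, np.linalg.norm(tu[1]-tu[0]),tu.mean(0))
re=T([(505,337),(617,337),(616,420),(502,417)],30);print('rest',re[:,:2],re.mean(0),np.linalg.norm(re-np.roll(re,1,0),axis=1))
E
```

```text
tray [[ 693.6  137.4]
 [ 704.2 -259.3]
 [ 557.6 -263.5]
 [ 544.5  133.7]] [625.  -62.9  12. ]
traylen 397.1390320085724 yaw 1.7074677623090386
spots [621.2  62.   12. ] [ 628.7 -187.8   12. ]
tray side [[ 704.2 -249.5]
 [ 558.4 -263.5]
 [ 545.1  140.5]
 [ 692.2  146.2]] [625.  -56.6  12. ]
skillet [[619.8  60.8  48. ]
 [619.9 121.8  48. ]
 [619.8   0.2  48. ]
 [681.9  62.   48. ]
 [558.6  59.8  48. ]]
skh [[549.4  87.6  84. ]
 [467.2 116.6  84. ]] 87.1742711294092
sauce [[ 624.2 -190.3   92. ]
 [ 622.2 -134.8   92. ]
 [ 622.7 -245.9   92. ]
 [ 681.2 -190.9   92. ]
 [ 567.9 -189.8   92. ]]
sph [[ 550.  -199.9   84. ]
 [ 467.5 -211.4   84. ]] 83.2861586608492
r 162.47097319354938 75.30961005822293 ang 2.7913439831830433
r 158.0576044556905 74.77281382428025 ang -3.0078084128899003
tier [[481.4 165.1]
 [535.3  11.3]
 [411.2 -17.3]
 [372.1 134.3]] [450.   73.4  20. ] [113.5 163.  127.3 156.5]
tube [[430.4 142.7  35. ]
 [462.6  15.6  35. ]] 131.07354393379578 [446.5  79.1  35. ]
rest [[ 493.5 -170.6]
 [ 493.8 -271.9]
 [ 418.9 -270.1]
 [ 421.4 -167.7]] [ 456.9 -220.1   30. ] [ 72.2 101.3  74.9 102.5]
```

```bash
cat >> h.py <<'E'
def pose():
    o=ctrl.get_obs(); R=cv2.Rodrigues(np.array(o['orientation'],float))[0]
    return o,np.array(o['ee_pos'],float),R
def yaw(R): return np.arctan2(R[1,1],R[0,1])   # world angle of jaw (tool y) axis
def to(target,yawt=None):
    o,p,R=pose(); d=R.T@(np.array(target)-p)
    y=yaw(R); 
    s=f"t={o['t']:.2f} p={np.round(p,1)} yaw={y:.3f} down={np.round(R[:,0],3)} delta_tool_mm={np.round(d,1)} f={np.round(o['ft_force'],1)} w={o['width']:.1f} q={np.round(o['qpos'],2)}"
    if yawt is not None:
        e=(yawt-y+np.pi)%(2*np.pi)-np.pi; s+=f" turn={-e:.3f}"
    print(s)
E
python3 - <<'E'
from h import *
o,p,R=pose();print(np.round(R,3))
a=2.795
to([620.5+125*np.cos(a),61.5+125*np.sin(a),180],a-np.pi/2)
to([620.5+125*np.cos(a),61.5+125*np.sin(a),180],a+np.pi/2)
E
```

```text
[[-0.     0.35  -0.937]
 [ 0.001 -0.937 -0.35 ]
 [-1.    -0.001 -0.   ]]
t=0.15 p=[ 218.8 -585.1  247.1] yaw=-1.213 down=[-0.     0.001 -1.   ] delta_tool_mm=[  67.7 -545.8 -507.5] f=[ 0.   0.2 -0.1] w=87.9 q=[-1.23  0.42  1.63 -0.    1.09 -0.02] turn=-2.437
t=0.15 p=[ 218.8 -585.1  247.1] yaw=-1.213 down=[-0.     0.001 -1.   ] delta_tool_mm=[  67.7 -545.8 -507.5] f=[ 0.   0.2 -0.1] w=87.9 q=[-1.23  0.42  1.63 -0.    1.09 -0.02] turn=0.704
```

Call:
arm_command([
  [0, -0.036, -0.033, 0],
  [0, -0.036, -0.033, 0],
  [0, -0.036, -0.033, 0],
  [0, -0.036, -0.033, 0],
  [0, -0.036, -0.033, 0],
  [0, -0.036, -0.033, 0],
  [0, -0.036, -0.033, 0],
  [0, -0.036, -0.033, 0],
  [0, -0.036, -0.033, 0],
  [0, -0.036, -0.033, 0],
], hand=0.06)

```text
t: 1.15
ee_pos: [404.1, -125.2, 245.4]
orientation: [2.034, 0.355, -2.032]
ft_force: [0.3, -0.4, -0.3]
width: 60.0
```

```bash
python3 - <<'E'
from h import *
a=2.795
to([620.5+125*np.cos(a),61.5+125*np.sin(a),180],a+np.pi/2)
E
```

```text
t=1.15 p=[ 404.1 -125.2  245.4] yaw=-1.224 down=[ 0.001 -0.001 -1.   ] delta_tool_mm=[  65.4 -182.  -170.7] f=[ 0.3 -0.4 -0.3] w=60.0 q=[-0.33  0.12  2.06 -0.    0.96  0.9 ] turn=0.693
```

Call:
arm_command([
  [0.005, -0.036, -0.034, 0],
  [0.01, -0.036, -0.034, 0],
  [0.01, -0.036, -0.034, 0],
  [0.01, -0.036, -0.034, 0],
  [0.01, -0.03, -0.028, 0],
  [0.01, 0, 0, 0.138],
  [0.01, 0, 0, 0.138],
  [0, 0, 0, 0.138],
  [0, 0, 0, 0.138],
  [0, 0, 0, 0.138],
])

```text
t: 2.15
ee_pos: [499.7, 103.2, 179.0]
orientation: [-2.031, 0.366, 2.023]
ft_force: [-0.4, -1.0, 0.4]
width: 60.1
```

```bash
python3 - <<'E'
from h import *
a=2.795
to([620.5+125*np.cos(a),61.5+125*np.sin(a),86],a+np.pi/2)
im=ctrl.get_image('wrist');cv2.imwrite('pics/w1.png',im[...,::-1])
E
```

```text
t=2.15 p=[499.7 103.2 179. ] yaw=-1.928 down=[ 0.004 -0.001 -1.   ] delta_tool_mm=[93.  -1.8 -2.4] f=[-0.4 -1.   0.4] w=60.1 q=[ 0.18  0.35  1.94 -0.    0.85  2.11] turn=-0.011
```

View pics/w1.png

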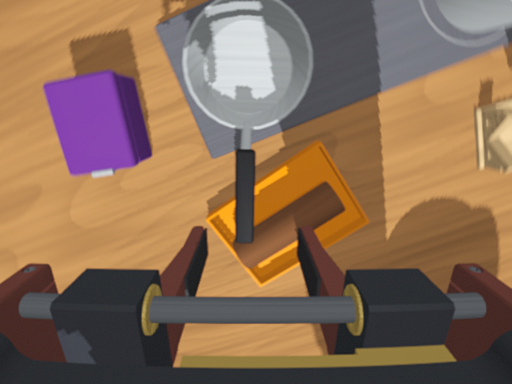

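```bash
python3 - <<'E'
from h import *
np.set_printoptions(precision=1,suppress=True)
b=ray('wrist',[(246,150),(244,243)],84);print(b,np.linalg.norm(b[1]-b[0]))
r=ray('wrist',[(183,63),(313,63),(248,129)],48);print(r)
E
```

```text
[[550.   89.6  84. ]
 [467.9 123.7  84. ]] 88.86033696745766
[[641.6 117.3  48. ]
 [598.7   5.4  48. ]
 [564.2  82.9  48. ]]
```

Call:
arm_command([
  [0.03, -0.005, 0.0, 0.024],
  [0.03, 0, -0.0025, 0],
  [0.025, 0, 0, 0],
  [0.008, 0, 0, 0],
])

```text
t: 2.6
ee_pos: [506.6, 107.4, 85.3]
orientation: [-2.022, 0.385, 2.003]
ft_force: [-0.4, -0.2, -0.7]
width: 60.1
```

```bash
python3 - <<'E'
from h import *
a=2.76
to([620.5+125*np.cos(a),61.5+125*np.sin(a),86],a+np.pi/2)
im=ctrl.get_image('wrist');cv2.imwrite('pics/w2.png',im[...,::-1])
E
```

```text
t=2.60 p=[506.6 107.4  85.3] yaw=-1.950 down=[ 0.009  0.    -1.   ] delta_tool_mm=[-0.7  0.2  2.2] f=[-0.4 -0.2 -0.7] w=60.1 q=[ 0.19  0.52  1.96 -0.    0.65  2.14] turn=0.002
```

View pics/w2.png

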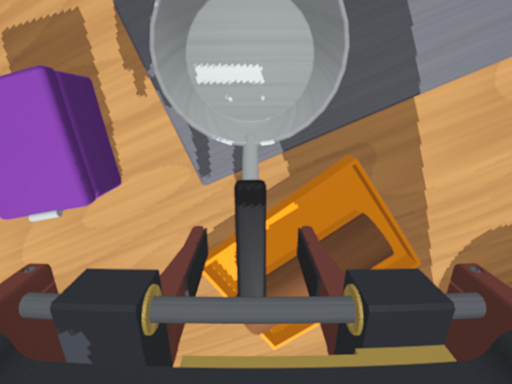

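Call:
arm_command([
  [0, 0, 0, 0],
  [0, 0, 0, 0],
  [0, 0, 0, 0],
  [0, 0, 0, 0],
  [0, 0, 0, 0],
], hand=0.01)

```text
t: 3.15
ee_pos: [508.6, 107.7, 88.7]
orientation: [-2.027, 0.381, 2.0]
ft_force: [0.4, 0.8, 0.5]
width: 23.6
```

```bash
python3 - <<'E'
from h import *
a=2.76
to([620.5+125*np.cos(a),61.5+125*np.sin(a),86],a+np.pi/2)
c=np.array([620.5,61.5])
o,p,R=pose();v=p[:2]-c;print('r',np.linalg.norm(v),'a',np.arctan2(v[1],v[0]))
# arc row for ccw step d
for d in(.08,.1,.12):
    q=np.array([np.cos(d)*v[0]-np.sin(d)*v[1],np.sin(d)*v[0]+np.cos(d)*v[1]])-v
    print(d,R.T@np.r_[q,0])
E
```

```text
t=3.15 p=[508.6 107.7  88.7] yaw=-1.948 down=[ 0.014  0.001 -1.   ] delta_tool_mm=[2.6 1.2 4. ] f=[0.4 0.8 0.5] w=23.6 q=[ 0.19  0.51  1.96 -0.    0.65  2.14] turn=0.004
r 121.04132381293596 a 2.749899332723152
0.08 [-0.05649698  9.67738921 -0.24771228]
0.1 [-0.06906181 12.09123047 -0.43051805]
0.12 [-0.08099244 14.50093665 -0.66155765]
```

Call:
arm_command([
  [0.002, 0.0005, 0.002, 0],
  [0.001, 0, 0.001, 0],
  [0.001, 0, 0.0005, 0],
  [0.0005, 0, 0, 0],
])

```text
t: 3.55
ee_pos: [506.7, 108.8, 86.1]
orientation: [-2.032, 0.379, 1.995]
ft_force: [-2.3, -0.1, 7.8]
width: 17.1
```

```bash
cat >> h.py <<'E'
def arc(cx,cy):
    o,p,R=pose();v=p[:2]-[cx,cy]
    print('t',o['t'],'p',np.round(p,1),'r %.1f a %.3f yaw %.3f'%(np.linalg.norm(v),np.arctan2(v[1],v[0])%(2*np.pi),yaw(R)),'down',np.round(R[:,0],3),'f',np.round(o['ft_force'],1),'m',np.round(o['moment'],2),'w',o['width'])
E
python3 -c "
from h import *
arc(620.5,61.5)"
```

```text
t 3.55 p [506.7 108.8  86.1] r 123.2 a 2.748 yaw -1.947 down [ 0.019  0.002 -1.   ] f [-2.3 -0.1  7.8] m [-0.11  0.11  0.01] w 17.097959483082196
```

Call:
arm_command([
  [-0.0005, 0.0075, -0.0003, -0.06],
  [0.0, 0.01, -0.0004, -0.08],
  [0.0, 0.01, -0.0004, -0.08],
  [0.0, 0.01, -0.0004, -0.08],
])

```text
t: 3.95
ee_pos: [498.6, 74.5, 86.9]
orientation: [-2.209, 0.064, 2.164]
ft_force: [-0.2, 2.9, 1.6]
width: 17.6
```

```bash
python3 -c "
from h import *
arc(620.5,61.5)"
```

```text
t 3.95 p [498.6  74.5  86.9] r 122.6 a 3.036 yaw -1.634 down [ 0.021  0.005 -1.   ] f [-0.2  2.9  1.6] m [0.88 0.05 0.32] w 17.556958815032534
```

Call:
arm_command([
  [0.0003, 0.0123, -0.0006, -0.095],
  [0.0003, 0.0123, -0.0006, -0.095],
  [0.0003, 0.0123, -0.0006, -0.095],
  [0.0003, 0.0123, -0.0006, -0.095],
])

```text
t: 4.35
ee_pos: [503.3, 27.5, 85.8]
orientation: [2.061, 0.351, -2.022]
ft_force: [-1.6, 6.7, 4.0]
width: 17.6
```

```bash
python3 -c "
from h import *
arc(620.5,61.5)"
```

```text
t 4.35 p [503.3  27.5  85.8] r 122.0 a 3.424 yaw -1.235 down [ 0.018  0.008 -1.   ] f [-1.6  6.7  4. ] m [1.41 0.13 0.45] w 17.63124955390296
```

Call:
arm_command([
  [0.0, 0.0135, -0.0006, -0.092],
  [0.0003, 0.0135, -0.0006, -0.092],
  [0.0, 0.0135, -0.0006, -0.092],
  [0.0003, 0.0135, -0.0006, -0.092],
])

```text
t: 4.75
ee_pos: [525.9, -17.2, 84.8]
orientation: [1.815, 0.69, -1.792]
ft_force: [-4.2, 5.3, 5.4]
width: 17.8
```

```bash
python3 -c "
from h import *
arc(620.5,61.5)
im=ctrl.get_image('top');cv2.imwrite('pics/t2.png',cv2.resize(im[80:245,135:395,::-1],None,fx=3,fy=3,interpolation=cv2.INTER_CUBIC))"
```

```text
t 4.75 p [525.9 -17.2  84.8] r 123.1 a 3.835 yaw -0.848 down [ 0.008  0.012 -1.   ] f [-4.2  5.3  5.4] m [1.39 0.56 0.55] w 17.775027857004176
```

View pics/t2.png

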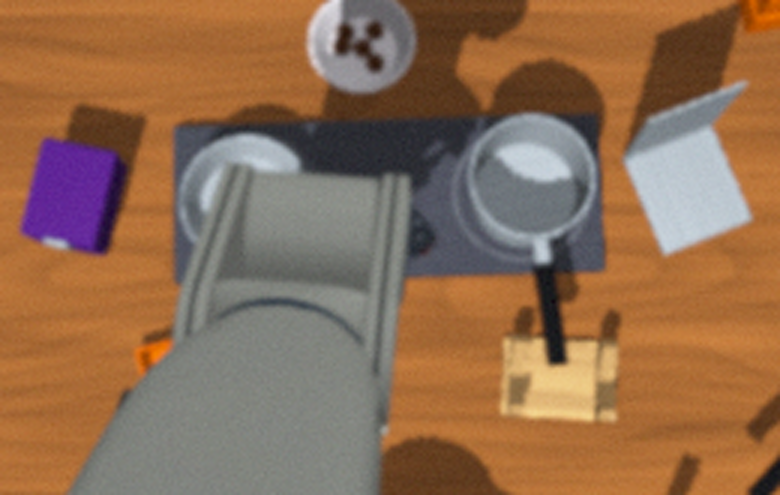

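Call:
arm_command([
  [-0.0003, 0.0128, -0.0006, -0.098],
  [-0.0003, 0.0128, -0.0006, -0.098],
  [-0.0003, 0.0128, -0.0006, -0.098],
  [-0.0003, 0.0128, -0.0006, -0.098],
])

```text
t: 5.2
ee_pos: [559.0, -47.0, 83.9]
orientation: [1.525, 0.994, -1.527]
ft_force: [-5.0, 1.5, 6.3]
width: 17.7
```

```bash
python3 -c "
from h import *
arc(620.5,61.5)"
```

```text
t 5.2 p [559.  -47.   83.9] r 124.7 a 4.196 yaw -0.433 down [-0.012  0.016 -1.   ] f [-5.   1.5  6.3] m [0.53 0.97 0.36] w 17.706560125813226
```

Call:
arm_command([
  [-0.0006, 0.015, -0.0012, -0.085],
  [-0.0006, 0.015, -0.0012, -0.085],
  [-0.0006, 0.0145, -0.0012, -0.085],
  [-0.0006, 0.0145, -0.0012, -0.085],
])

```text
t: 5.6
ee_pos: [605.5, -59.8, 82.6]
orientation: [1.255, 1.216, -1.286]
ft_force: [-7.0, -2.7, 7.1]
width: 17.8
```

```bash
python3 -c "
from h import *
arc(620.5,61.5)
im=ctrl.get_image('top');cv2.imwrite('pics/t3.png',cv2.resize(im[80:245,135:395,::-1],None,fx=3,fy=3,interpolation=cv2.INTER_CUBIC))"
```

```text
t 5.6 p [605.5 -59.8  82.6] r 122.3 a 4.589 yaw -0.073 down [-0.041  0.018 -0.999] f [-7.  -2.7  7.1] m [-0.14  1.3   0.61] w 17.824578576074327
```

View pics/t3.png

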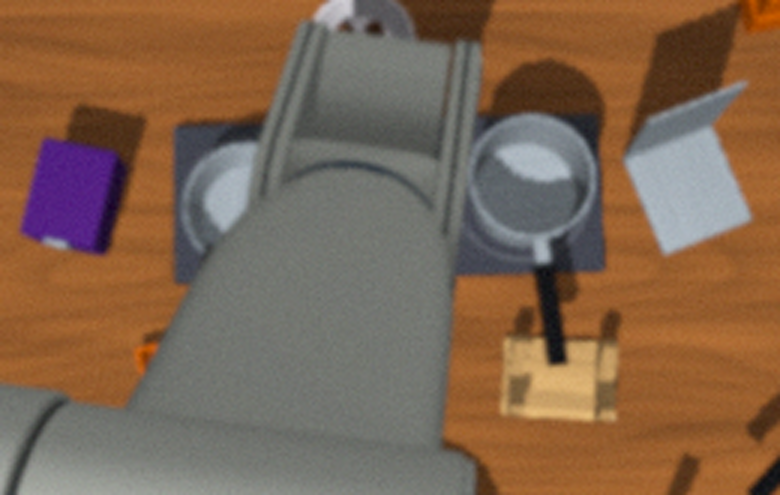

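Call:
arm_command([
  [-0.001, 0.0125, 0, -0.09],
  [-0.001, 0.0125, 0, -0.09],
  [-0.001, 0.0125, 0, -0.09],
])

```text
t: 5.95
ee_pos: [639.1, -60.0, 82.6]
orientation: [1.04, 1.357, -1.075]
ft_force: [-4.4, -2.5, 4.3]
width: 18.1
```

```bash
python3 -c "
from h import *
arc(620.5,61.5)
for n in ['side','wrist']:
  im=ctrl.get_image(n);cv2.imwrite(f'pics/{n}4.png',im[...,::-1])"
```

```text
t 5.95 p [639.1 -60.   82.6] r 122.9 a 4.865 yaw 0.215 down [-0.054  0.017 -0.998] f [-4.4 -2.5  4.3] m [-0.44  0.84  0.39] w 18.135803271692797
```

View pics/side4.png

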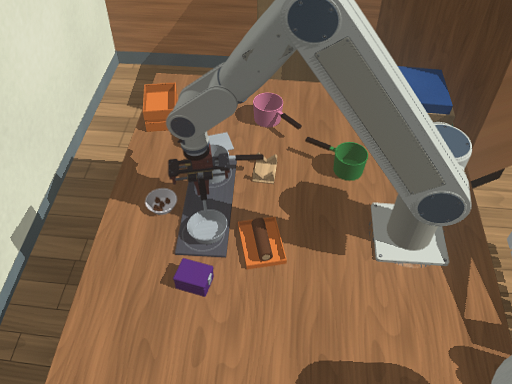

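View pics/wrist4.png

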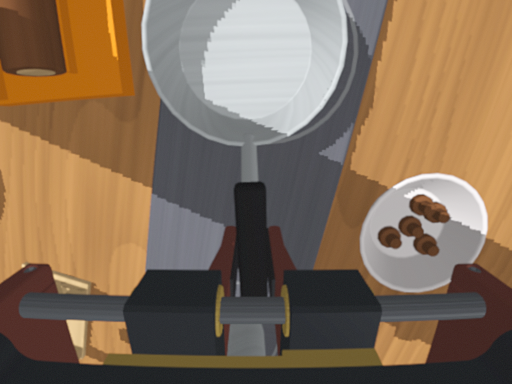

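```bash
python3 - <<'E'
from h import *
np.set_printoptions(precision=1,suppress=True)
r=ray('wrist',[(143,40),(348,40),(250,145)],48);print(r,(r[0]+r[1])/2)
# circle fit through rim pts
P=r[:,:2]; A=np.c_[2*P,np.ones(3)]; s=np.linalg.solve(A,(P**2).sum(1)); print('c',s[:2],'R',np.sqrt(s[2]+s[:2]@s[:2]))
b=ray('wrist',[(250,183),(252,290)],84);print(b, np.arctan2(*(b[1]-b[0])[[1,0]])%(6.2832))
a=cv2.imread('pics/side4.png')[140:270,150:280]
cv2.imwrite('pics/side4z.png',cv2.resize(a,None,fx=4,fy=4,interpolation=cv2.INTER_CUBIC))
E
```

```text
[[548.3  49.6  48. ]
 [667.8  73.6  48. ]
 [624.7   1.4  48. ]] [608.1  61.6  48. ]
c [608.4  60.2] R 60.97022557248392
[[630.  -14.2  84. ]
 [644.9 -78.2  84. ]] 4.940587161818459
```

View pics/side4z.png

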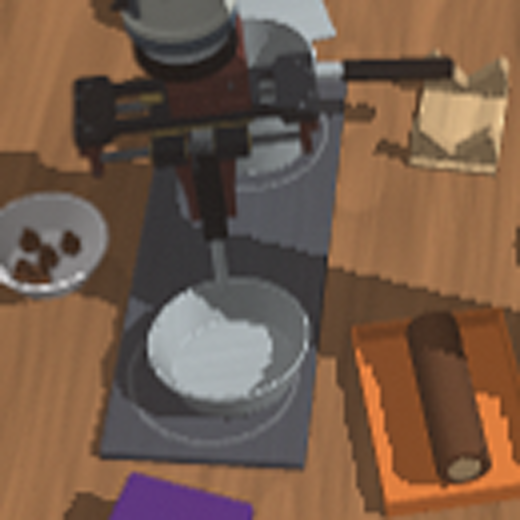

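Call:
arm_command([
  [-0.001, 0.0115, 0, -0.038],
  [-0.001, 0.0115, 0, -0.038],
])

```text
t: 6.25
ee_pos: [658.1, -54.9, 82.2]
orientation: [0.985, 1.391, -1.024]
ft_force: [-4.7, -3.4, 4.6]
width: 17.8
```

```bash
python3 -c "
from h import *
arc(620.5,61.5)
for n in ['wrist']:
  im=ctrl.get_image(n);cv2.imwrite(f'pics/{n}5.png',im[...,::-1])"
```

```text
t 6.25 p [658.1 -54.9  82.2] r 122.3 a 5.025 yaw 0.286 down [-0.061  0.017 -0.998] f [-4.7 -3.4  4.6] m [-0.35  0.89  0.54] w 17.837767987664655
```

View pics/wrist5.png

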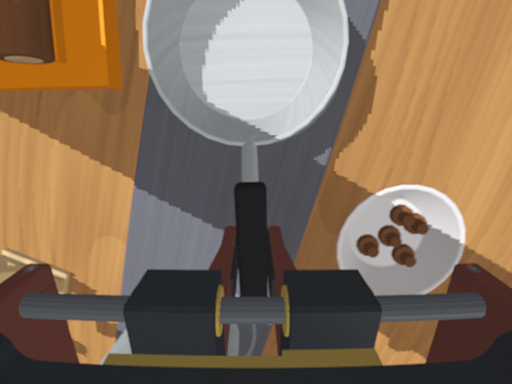

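Call:
arm_command([
  [0, 0, 0, 0],
  [0, 0, 0, 0],
  [0, 0, 0, 0],
  [-0.015, 0, 0, 0],
  [-0.03, 0, 0, 0],
  [-0.03, 0, 0, 0],
  [-0.02, 0, 0, 0],
], hand=0.045)

```text
t: 7.0
ee_pos: [662.0, -55.4, 178.4]
orientation: [0.992, 1.392, -1.032]
ft_force: [-0.6, -0.6, 0.2]
width: 45.2
```

```bash
python3 -c "
from h import *
arc(620.5,61.5)
r=ray('wrist',[(143,40),(348,40),(250,145)],48)
for n in ['wrist','top']:
  im=ctrl.get_image(n);cv2.imwrite(f'pics/{n}6.png',im[...,::-1])"
```

```text
t 7.0 p [662.  -55.4 178.4] r 124.1 a 5.053 yaw 0.278 down [-0.064  0.019 -0.998] f [-0.6 -0.6  0.2] m [-0.03 -0.14 -0.04] w 45.169037503517025
```

View pics/wrist6.png

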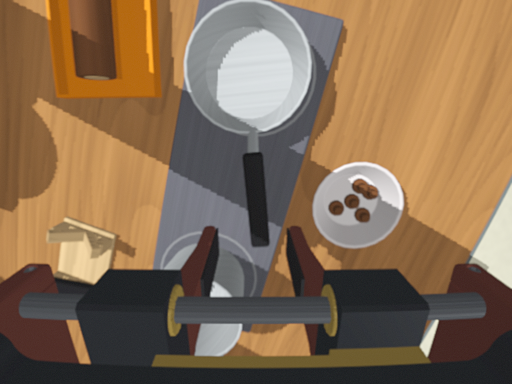

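View pics/top6.png

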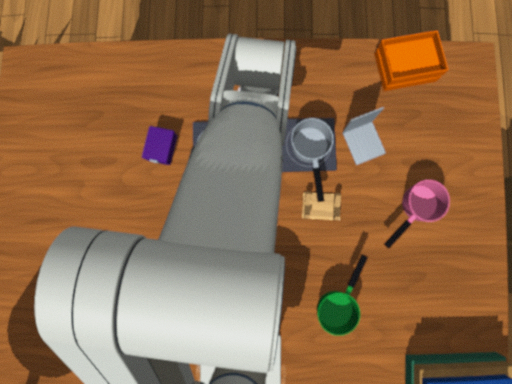

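```bash
python3 - <<'E'
from h import *
np.set_printoptions(precision=1,suppress=True)
def circ(px,z):
    P=ray('wrist',px,z)[:,:2]; A=np.c_[2*P,np.ones(len(P))]; s=np.linalg.lstsq(A,(P**2).sum(1),rcond=None)[0]; print('c',s[:2],'R',np.sqrt(s[2]+s[:2]@s[:2]))
circ([(184,67),(312,67),(248,133),(205,113),(292,113)],48)
b=ray('wrist',[(254,154),(261,245)],84);print(b,np.linalg.norm(b[1]-b[0]), np.arctan2(*(b[1]-b[0])[[1,0]])%(6.2832))
print(ray('wrist',[(343,20)],12))
E
```

```text
c [618.6  63.9] R 60.21534384936303
[[647.4  -8.4  84. ]
 [677.9 -90.2  84. ]] 87.26440862495069 5.069574104277153
[[696.1 139.9  12. ]]
```

Call:
arm_command([
  [0, -0.039, 0.02, 0],
  [0, -0.039, 0.02, 0],
  [0, -0.039, 0.02, 0],
  [0, -0.039, 0.02, 0],
  [0, -0.039, 0.02, 0],
  [0, 0, 0, -0.142],
  [0, 0, 0, -0.142],
  [0, 0, 0, -0.142],
  [0, 0, 0, -0.142],
  [0, 0, 0, -0.142],
])

```text
t: 8.1
ee_pos: [493.1, -208.8, 183.4]
orientation: [0.448, 1.59, -0.443]
ft_force: [0.2, 1.1, 0.8]
width: 44.9
```

Call:
arm_command([
  [0, 0, 0, -0.142],
  [0, 0, 0, -0.142],
  [0, 0, 0, -0.142],
  [0, 0, 0, -0.142],
  [0, 0, 0, -0.142],
  [0, 0, 0, 0],
])

```text
t: 8.7
ee_pos: [489.8, -207.5, 180.3]
orientation: [-0.116, 1.629, 0.162]
ft_force: [-1.1, 0.1, -0.9]
width: 44.8
```

```bash
python3 -c "
from h import *
a=3.275
to([624+125*np.cos(a),-190+125*np.sin(a),86],a-np.pi/2)
for n in ['wrist']:
  im=ctrl.get_image(n);cv2.imwrite(f'pics/{n}7.png',im[...,::-1])"
```

```text
t=8.70 p=[ 489.8 -207.5  180.3] yaw=1.745 down=[-0.064  0.023 -0.998] delta_tool_mm=[93.4 -4.1 15.9] f=[-1.1  0.1 -0.9] w=44.8 q=[-0.42  0.41  1.84 -0.01  0.96 -2.16] turn=0.041
```

View pics/wrist7.png

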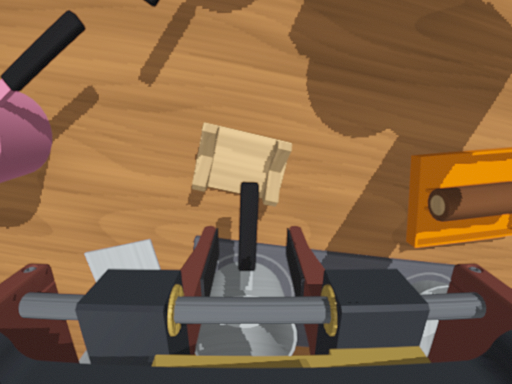

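```bash
python3 - <<'E'
from h import *
np.set_printoptions(precision=1,suppress=True)
b=ray('wrist',[(249.5,184),(247,269)],84);print(b,np.linalg.norm(b[1]-b[0]), np.arctan2(*(b[0]-b[1])[[1,0]])%(6.2832))
d=b[0]-[624,-190,84]; print(np.linalg.norm(d),np.arctan2(d[1],d[0])%6.2832)
a=cv2.imread('pics/wrist7.png')[100:220,180:310]
cv2.imwrite('pics/w7z.png',cv2.resize(a,None,fx=5,fy=5,interpolation=cv2.INTER_CUBIC))
E
```

```text
[[ 465.1 -211.1   84. ]
 [ 549.8 -199.2   84. ]] 85.49502602601514 3.2808944909964604
160.2536595899836 3.273712019550355
```

View pics/w7z.png

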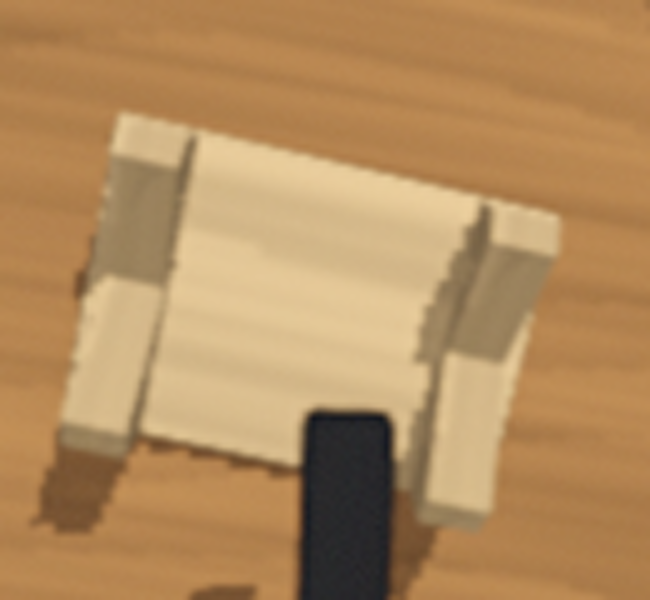

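```bash
python3 - <<'E'
from h import *
np.set_printoptions(precision=1,suppress=True)
f=lambda p,z: ray('wrist',np.array(p)/5+[180,100],z)
n=f([(93,277),(165,288),(440,350),(510,362)],14); print(n[:,:2],n.mean(0), np.linalg.norm(n[0]-n[3]))
t=f([(120,113),(195,130),(487,202),(560,215), (62,430),(128,443),(422,510),(487,518)],42); print(t[:,:2],t.mean(0))
print('dirs',[np.arctan2(*(a-b)[[1,0]]) for a,b in ((n[3],n[0]),(t[3],t[0]),(t[7],t[4]))])
print(np.linalg.norm(t[3]-t[0]),np.linalg.norm(t[4]-t[0]))
a=3.277
to([626+125*np.cos(a),-189+125*np.sin(a),86],a-np.pi/2)
E
```

```text
[[ 455.9 -269.6]
 [ 455.7 -253.1]
 [ 459.4 -188.6]
 [ 459.5 -172. ]] [ 457.6 -220.8   14. ] 97.70808279144302
[[ 418.8 -264.4]
 [ 419.6 -249. ]
 [ 423.8 -188. ]
 [ 423.8 -172.5]
 [ 485.6 -268. ]
 [ 486.1 -253.9]
 [ 490.6 -189.3]
 [ 490.1 -175. ]] [ 454.8 -220.    42. ]
dirs [np.float64(1.5342122014349457), np.float64(1.5168103958504362), np.float64(1.5220138138889427)]
91.98211641802233 66.83584475403171
t=8.75 p=[ 489.8 -207.5  180.3] yaw=1.741 down=[-0.1  0.  -1. ] delta_tool_mm=[93.3 -3.7 18.1] f=[-1.4 -0.4 -0.7] w=45.2 q=[-0.4  0.4  1.8 -0.   1.  -2.2] turn=0.035
```

Call:
arm_command([
  [0.01, -0.003, 0.017, 0.03],
  [0.03, 0, 0, 0],
  [0.03, 0, 0, 0],
  [0.022, 0, 0, 0],
])

```text
t: 9.15
ee_pos: [504.1, -206.5, 87.6]
orientation: [-0.078, 1.624, 0.115]
ft_force: [0.2, -0.1, 0.4]
width: 44.8
```

```bash
python3 -c "
from h import *
a=3.277
to([626+125*np.cos(a),-189+125*np.sin(a),86],a-np.pi/2)
for n in ['wrist']:
  im=ctrl.get_image(n);cv2.imwrite(f'pics/{n}8.png',im[...,::-1])"
```

```text
t=9.15 p=[ 504.1 -206.5   87.6] yaw=1.692 down=[-0.057  0.02  -0.998] delta_tool_mm=[ 1.7  0.8 -1.8] f=[ 0.2 -0.1  0.4] w=44.8 q=[-0.41  0.56  1.86 -0.01  0.78 -2.1 ] turn=-0.015
```

View pics/wrist8.png

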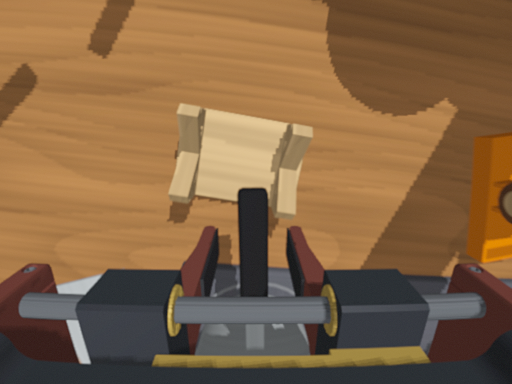

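Handle (col 253, rows 188–295) is centred between the fingers. Close, with drift compensation.

Call:
arm_command([
  [0.0015, 0, -0.001, -0.01],
  [0.001, 0, 0, 0],
  [0.001, 0, 0, 0],
  [0.001, 0, 0, 0],
  [0.001, 0, 0, 0],
], hand=0.01)

```text
t: 9.7
ee_pos: [500.8, -205.8, 81.0]
orientation: [-0.079, 1.628, 0.12]
ft_force: [-3.8, 0.5, 4.3]
width: 18.0
```

```bash
python3 -c "
from h import *
arc(626,-189)"
```

```text
t 9.7 p [ 500.8 -205.8   81. ] r 126.4 a 3.275 yaw 1.696 down [-0.061  0.022 -0.998] f [-3.8  0.5  4.3] m [0.17 0.37 0.09] w 18.04860900698567
```

Call:
arm_command([
  [-0.001, 0.0085, 0.0003, 0.06],
  [-0.0005, 0.0115, 0.0005, 0.085],
  [-0.0003, 0.0125, 0.0006, 0.09],
  [-0.0003, 0.0125, 0.0006, 0.09],
])

```text
t: 10.1
ee_pos: [503.4, -160.9, 85.3]
orientation: [0.18, 1.625, -0.156]
ft_force: [-0.5, -0.4, -2.0]
width: 17.5
```

```bash
python3 -c "
from h import *
arc(626,-189)"
```

```text
t 10.1 p [ 503.4 -160.9   85.3] r 125.8 a 2.916 yaw 1.358 down [-0.059  0.021 -0.998] f [-0.5 -0.4 -2. ] m [0.25 0.03 0.18] w 17.549906157033
```

Call:
arm_command([
  [0.0005, 0.0123, 0.0006, 0.098],
  [0.0003, 0.0123, 0.0006, 0.098],
  [0.0003, 0.0123, 0.0006, 0.098],
  [0.0003, 0.0123, 0.0006, 0.098],
])

```text
t: 10.5
ee_pos: [522.9, -113.1, 84.8]
orientation: [0.493, 1.579, -0.488]
ft_force: [-0.2, 1.4, -1.4]
width: 18.0
```

```bash
python3 -c "
from h import *
arc(626,-189)"
```

```text
t 10.5 p [ 522.9 -113.1   84.8] r 128.0 a 2.507 yaw 0.950 down [-0.059  0.022 -0.998] f [-0.2  1.4 -1.4] m [ 0.52 -0.21  0.22] w 17.95123111688662
```

Call:
arm_command([
  [0.0002, 0.0122, 0.0012, 0.098],
  [0.0002, 0.0122, 0.0012, 0.098],
  [0.0002, 0.0122, 0.0012, 0.098],
  [0.0002, 0.0122, 0.001, 0.098],
])

```text
t: 10.9
ee_pos: [560.9, -78.0, 84.0]
orientation: [0.802, 1.482, -0.815]
ft_force: [-0.9, 2.6, 0.5]
width: 17.9
```

```bash
python3 -c "
from h import *
arc(626,-189)
for n in ['wrist']:
  im=ctrl.get_image(n);cv2.imwrite(f'pics/{n}9.png',im[...,::-1])"
```

```text
t 10.9 p [560.9 -78.   84. ] r 128.7 a 2.101 yaw 0.543 down [-0.058  0.024 -0.998] f [-0.9  2.6  0.5] m [ 0.58 -0.2   0.18] w 17.909584564422914
```

View pics/wrist9.png

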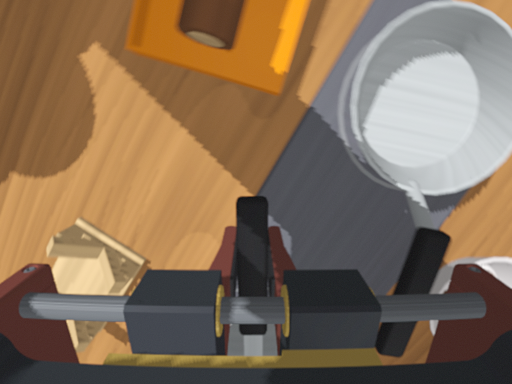

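Call:
arm_command([
  [0, 0.0108, 0.0012, 0.086],
  [0, 0.0108, 0.0012, 0.086],
  [0, 0.0108, 0.001, 0.085],
])

```text
t: 11.25
ee_pos: [593.2, -64.6, 83.7]
orientation: [1.002, 1.389, -1.025]
ft_force: [-0.7, 2.3, -1.0]
width: 18.0
```

```bash
python3 -c "
from h import *
arc(626,-189)
for n in ['wrist','side']:
  im=ctrl.get_image(n);cv2.imwrite(f'pics/{n}10.png',im[...,::-1])"
```

```text
t 11.25 p [593.2 -64.6  83.7] r 128.6 a 1.828 yaw 0.275 down [-0.056  0.025 -0.998] f [-0.7  2.3 -1. ] m [ 0.52 -0.07  0.12] w 18.021353776637724
```

View pics/wrist10.png

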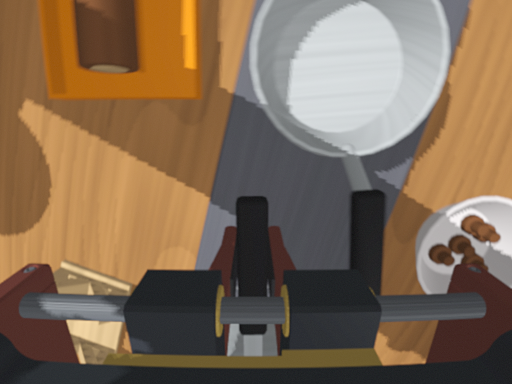

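View pics/side10.png

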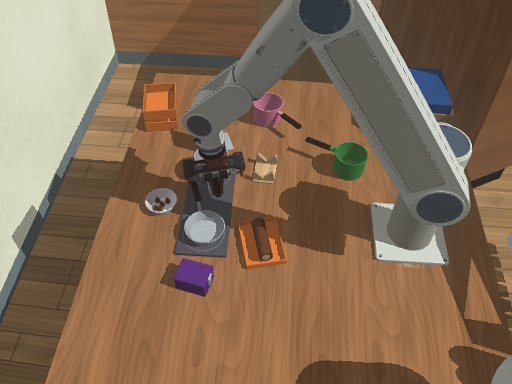

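Call:
arm_command([
  [0, 0.0, 0.002, 0.01],
  [0, 0, 0, 0],
])

```text
t: 11.55
ee_pos: [594.1, -67.1, 83.7]
orientation: [1.004, 1.386, -1.027]
ft_force: [1.3, 0.6, -2.9]
width: 17.7
```

Call:
arm_command([
  [0, 0, 0, 0],
  [0, 0, 0, 0],
  [0, 0, 0, 0],
  [-0.015, 0, 0, 0],
  [-0.03, 0, 0, 0],
  [-0.03, 0, 0, 0],
  [-0.03, 0, 0, 0],
], hand=0.04)

```text
t: 12.25
ee_pos: [596.3, -71.0, 190.7]
orientation: [0.999, 1.394, -1.03]
ft_force: [0.4, 0.2, 0.5]
width: 40.1
```

```bash
python3 -c "
from h import *
tdir=np.array([447.,79.])
to([446.5,79,150],0)
for n in ['wrist']:
  im=ctrl.get_image(n);cv2.imwrite(f'pics/{n}11.png',im[...,::-1])"
```

```text
t=12.25 p=[596.3 -71.  190.7] yaw=0.275 down=[-0.063  0.025 -0.998] delta_tool_mm=[  53.9 -101.1 -183. ] f=[0.4 0.2 0.5] w=40.1 q=[-0.15  0.48  1.68  0.02  1.04 -0.43] turn=0.275
```

View pics/wrist11.png

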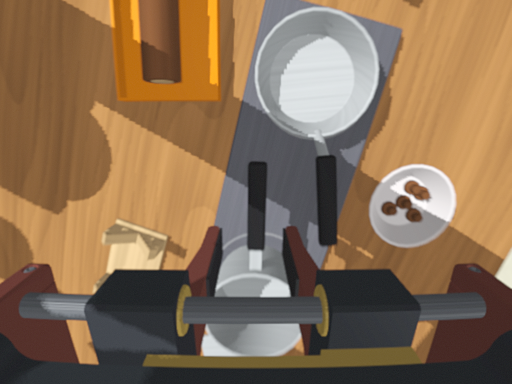

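Call:
arm_command([
  [0, -0.021, -0.038, 0.0],
  [0, -0.021, -0.038, 0.0],
  [0, -0.021, -0.038, 0.0],
  [0, -0.021, -0.037, 0],
  [0, -0.018, -0.03, 0.02],
  [0, 0, 0, 0],
], hand=0.06)

```text
t: 12.9
ee_pos: [451.6, 77.8, 215.8]
orientation: [1.025, 1.364, -1.034]
ft_force: [0.3, 0.0, 0.4]
width: 60.1
```

```bash
python3 -c "
from h import *
to([446.5,79,150],0.248)
for n in ['wrist','top','side']:
  im=ctrl.get_image(n);cv2.imwrite(f'pics/{n}12.png',im[...,::-1])"
```

```text
t=12.90 p=[451.6  77.8 215.8] yaw=0.251 down=[-0.04   0.023 -0.999] delta_tool_mm=[66.  -2.5 -0.3] f=[0.3 0.  0.4] w=60.1 q=[ 0.13  0.24  1.99  0.03  0.95 -0.14] turn=0.003
```

View pics/wrist12.png

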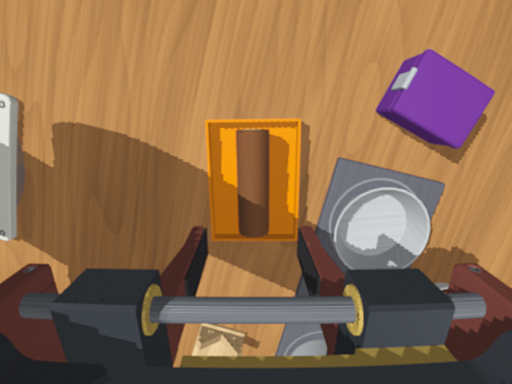

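View pics/top12.png

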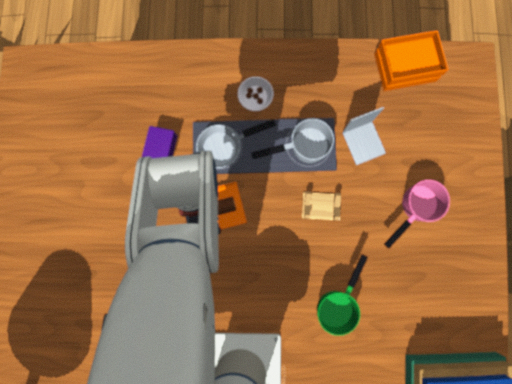

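View pics/side12.png

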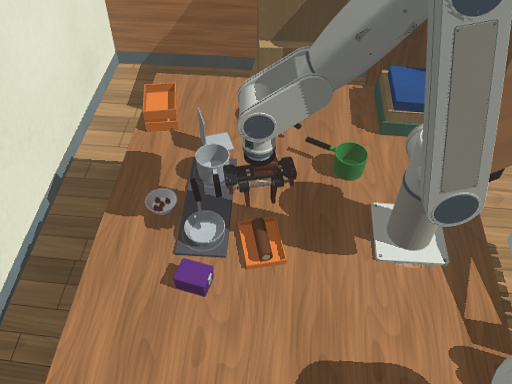

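```bash
python3 - <<'E'
from h import *
np.set_printoptions(precision=1,suppress=True)
c=ctrl.get_calibration('wrist'); print('cam',-np.array(c['R']).T@np.array(c['t']))
b=ray('wrist',[(253,130),(254,237)],50);print(b,np.linalg.norm(b[1]-b[0]),b.mean(0),np.arctan2(*(b[0]-b[1])[[1,0]]))
e=ray('wrist',[(237,150),(269,150),(238,220),(270,220)],35);print(e[:,:2])
ti=ray('wrist',[(206,120),(302,119),(300,241),(208,241)],20);print('tier',ti[:,:2],ti.mean(0))
a=cv2.imread('pics/top12.png')[100:190,180:350]
cv2.imwrite('pics/t12z.png',cv2.resize(a,None,fx=4.5,fy=4.5,interpolation=cv2.INTER_CUBIC))
a=cv2.imread('pics/wrist12.png')[100:260,180:330]
cv2.imwrite('pics/w12z.png',cv2.resize(a,None,fx=3.5,fy=3.5,interpolation=cv2.INTER_CUBIC))
E
```

```text
cam [440.4 153.2 355.4]
[[435.8 140.7  50. ]
 [468.9  16.2  50. ]] 128.79181451281167 [452.4  78.5  50. ] 1.8309071843072298
[[422.9 112.9]
 [459.6 122.4]
 [444.8  27.1]
 [484.1  37.6]]
tier [[377.  137. ]
 [489.2 166.8]
 [533.7  13.2]
 [412.2 -19.5]] [453.   74.4  20. ]
```

View pics/t12z.png

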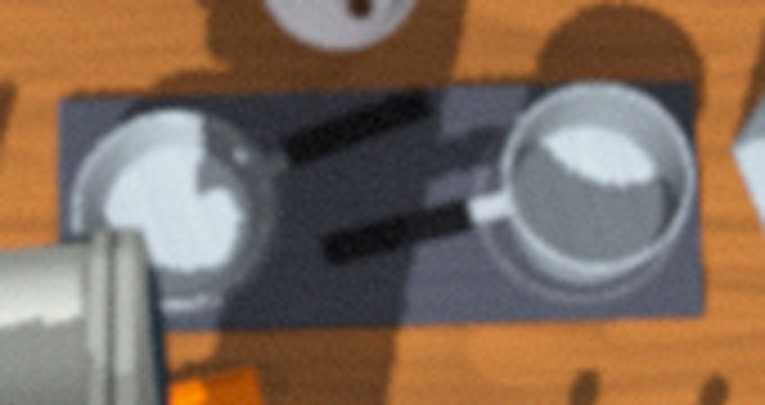

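View pics/w12z.png

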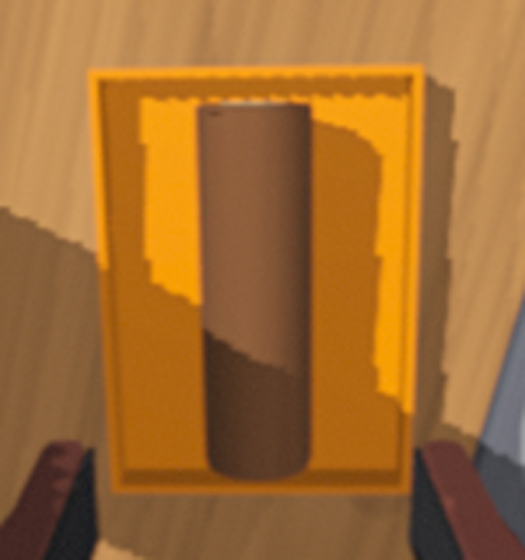

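```bash
python3 -c "
from h import *
np.set_printoptions(precision=1,suppress=True)
to([452,78.5,38],0.26)
z=lambda p,h: ray('top',np.array(p)/4.5+[180,100],h)[:,:2]
print('skh',z([(285,155),(425,105)],84)); print('sph',z([(470,215),(330,248)],84))
print('tray edge',z([(60,100),(695,84),(703,315)],12))
print('sk',z([(173,112),(72,210)],48),'sp',z([(598,85),(502,180),(693,180),(598,272)],92))
"
```

```text
t=13.05 p=[455.5  76.  215.8] yaw=0.250 down=[-0.  0. -1.] delta_tool_mm=[177.8   2.5   2.3] f=[-0.4 -1.4  1.2] w=59.7 q=[ 0.1  0.2  2.   0.   0.9 -0.1] turn=-0.010
skh [[640.5 -10. ]
 [670.5 -91.7]]
sph [[ 605.  -118. ]
 [ 585.4  -36.8]]
tray edge [[ 692.9  136.5]
 [ 703.2 -260.5]
 [ 557.6 -263.2]]
sk [[675.7  60.6]
 [615.3 120.8]] sp [[ 680.6 -192.3]
 [ 624.  -136.2]
 [ 624.4 -246.8]
 [ 570.3 -191.3]]
```

Call:
arm_command([
  [0.04, 0, 0, -0.01],
  [0.04, 0, 0, 0],
  [0.04, 0, 0, 0],
])

```text
t: 13.35
ee_pos: [461.8, 77.4, 99.0]
orientation: [1.03, 1.349, -1.014]
ft_force: [0.6, -0.4, -0.5]
width: 60.2
```

```bash
python3 -c "
from h import *
to([452,78.5,38],0.26)
"
```

```text
t=13.35 p=[461.8  77.4  99. ] yaw=0.257 down=[-0.017  0.025 -1.   ] delta_tool_mm=[61.2 -8.6 -1.8] f=[ 0.6 -0.4 -0.5] w=60.2 q=[ 0.12  0.45  2.05  0.04  0.65 -0.17] turn=-0.003
```

Call:
arm_command([
  [0.02, -0.007, -0.002, 0],
  [0.02, -0.003, 0, 0],
  [0.014, 0, 0, 0],
])

```text
t: 13.65
ee_pos: [452.6, 75.2, 39.5]
orientation: [1.031, 1.35, -1.019]
ft_force: [-0.6, -0.1, -0.7]
width: 59.8
```

```bash
python3 -c "
from h import *
to([452,78.5,38],0.26)
for n in ['wrist']:
  im=ctrl.get_image(n);cv2.imwrite(f'pics/{n}13.png',im[...,::-1])
"
```

```text
t=13.65 p=[452.6  75.2  39.5] yaw=0.254 down=[-0.019  0.024 -1.   ] delta_tool_mm=[ 1.5  0.3 -3.3] f=[-0.6 -0.1 -0.7] w=59.8 q=[ 0.12  0.57  2.08  0.05  0.51 -0.18] turn=-0.006
```

View pics/wrist13.png

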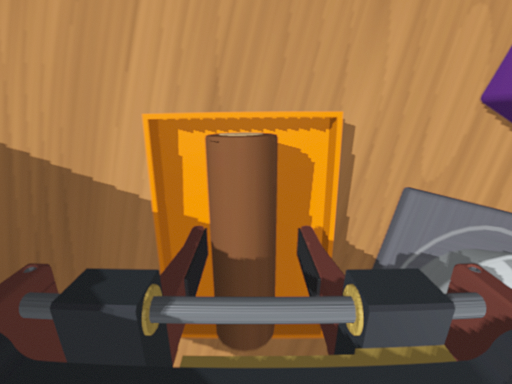

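Call:
arm_command([
  [0.001, -0.004, -0.003, -0.005],
  [0.0005, 0, 0, 0],
  [0.0005, 0, 0, 0],
  [0.0005, 0, 0, 0],
  [0.0005, 0, 0, 0],
  [0.0005, 0, 0, 0],
], hand=0.03)

```text
t: 14.3
ee_pos: [447.0, 75.2, 36.0]
orientation: [1.026, 1.355, -1.02]
ft_force: [-3.1, 0.3, 2.9]
width: 39.5
```

```bash
python3 -c "
from h import *
to([452,78.5,38],0.26)
"
```

```text
t=14.30 p=[447.   75.2  36. ] yaw=0.257 down=[-0.025  0.023 -0.999] delta_tool_mm=[-2.1  5.6 -2. ] f=[-3.1  0.3  2.9] w=39.5 q=[ 0.12  0.57  2.09  0.05  0.5  -0.18] turn=-0.003
```

Call:
arm_command([
  [0, 0, 0, 0],
  [-0.01, 0, 0, 0],
  [-0.02, 0, 0, 0],
  [-0.03, 0, 0, 0],
  [-0.03, 0, 0, 0],
  [-0.03, 0, 0, 0],
  [0, 0, 0, 0],
])

```text
t: 15.0
ee_pos: [453.2, 72.5, 163.5]
orientation: [1.029, 1.349, -1.016]
ft_force: [1.0, -0.1, -1.8]
width: 39.3
```

```bash
python3 -c "
from h import *
to([456,-220,140],-0.046)
for n in ['wrist','side']:
  im=ctrl.get_image(n);cv2.imwrite(f'pics/{n}14.png',im[...,::-1])
"
```

```text
t=15.00 p=[453.2  72.5 163.5] yaw=0.257 down=[-0.018  0.024 -1.   ] delta_tool_mm=[ 16.5 -71.4 284.2] f=[ 1.  -0.1 -1.8] w=39.3 q=[ 0.12  0.32  2.04  0.04  0.8  -0.17] turn=0.303
```

View pics/wrist14.png

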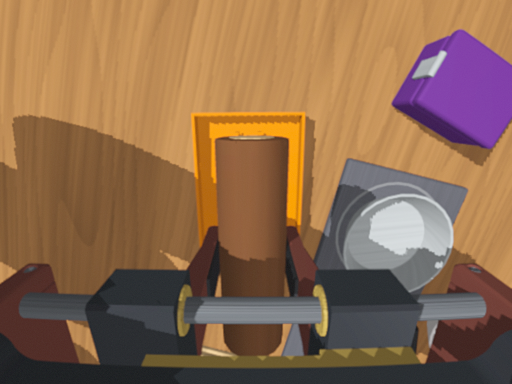

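View pics/side14.png

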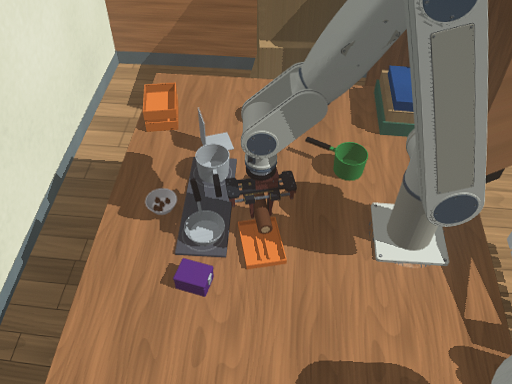

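```bash
python3 -c "
from h import *
np.set_printoptions(precision=1,suppress=True)
o,p,R=pose()
b=ray('wrist',[(252,138),(253,353)],p[2]-6+20);print(b,np.linalg.norm(b[1]-b[0]))
print((b-p)@R)
"
```

```text
[[433.8 140.7 174.5]
 [466.2  19.6 174.5]] 125.33390188473383
[[-12.    0.5 -70.8]
 [-15.6   1.1  54.4]]
```

Call:
arm_command([
  [0, -0.005, 0.02, 0],
  [0, -0.008, 0.033, 0],
  [0, -0.01, 0.04, 0],
  [0, -0.01, 0.04, 0],
  [0, -0.01, 0.04, 0],
  [0, -0.01, 0.04, 0],
  [0, -0.009, 0.035, 0],
  [0, -0.006, 0.022, 0.05],
  [0, 0, 0, 0.1],
  [0, 0, 0, 0.1],
])

```text
t: 16.1
ee_pos: [446.8, -214.9, 138.9]
orientation: [1.209, 1.263, -1.225]
ft_force: [-0.8, 0.2, -1.9]
width: 39.4
```

```bash
python3 -c "
from h import *
to([455.7,-227,90],-0.046)
"
```

```text
t=16.10 p=[ 446.8 -214.9  138.9] yaw=0.002 down=[-0.042  0.03  -0.999] delta_tool_mm=[48.1 11.  13.6] f=[-0.8  0.2 -1.9] w=39.4 q=[-0.48  0.42  1.96  0.01  0.82 -0.48] turn=0.048
```

Call:
arm_command([
  [0.0, 0.006, 0.007, 0.03],
  [0.0, 0.004, 0.006, 0.02],
  [0, 0, 0, 0],
  [0, 0, 0, 0],
])

```text
t: 16.5
ee_pos: [455.6, -228.3, 133.8]
orientation: [1.245, 1.246, -1.266]
ft_force: [-0.2, 0.1, -1.4]
width: 39.1
```

```bash
python3 -c "
from h import *
to([455.7,-227,90],-0.046)
for n in ['wrist','top','side']:
  im=ctrl.get_image(n);cv2.imwrite(f'pics/{n}15.png',im[...,::-1])
"
```

```text
t=16.50 p=[ 455.6 -228.3  133.8] yaw=-0.048 down=[-0.048  0.033 -0.998] delta_tool_mm=[43.8  2.2 -0. ] f=[-0.2  0.1 -1.4] w=39.1 q=[-0.49  0.45  1.92  0.01  0.83 -0.45] turn=-0.002
```

View pics/wrist15.png

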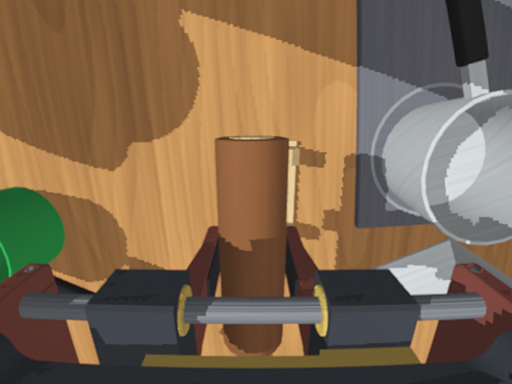

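View pics/side15.png

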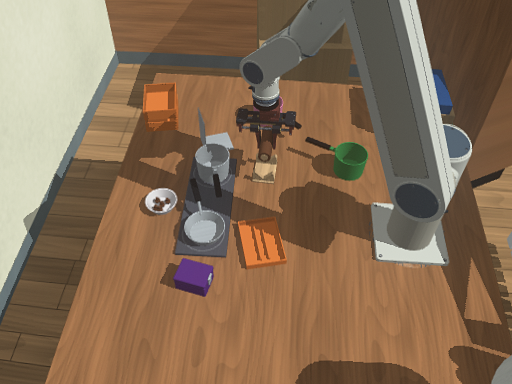

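```bash
python3 -c "
from h import *
np.set_printoptions(precision=1,suppress=True)
o,p,R=pose()
b=ray('wrist',[(252,138),(253,353)],p[2]-6+20);print(p,b)
print('restcorner',ray('wrist',[(298,142),(299,165)],42), ray('wrist',[(294,222)],6))
a=cv2.imread('pics/wrist15.png')[110:250,190:340]
cv2.imwrite('pics/w15z.png',cv2.resize(a,None,fx=4,fy=4,interpolation=cv2.INTER_CUBIC))
a=cv2.imread('pics/side15.png')[100:200,210:320]
cv2.imwrite('pics/s15z.png',cv2.resize(a,None,fx=5,fy=5,interpolation=cv2.INTER_CUBIC))
"
```

```text
[ 455.6 -228.2  134.3] [[ 460.2 -157.7  148.3]
 [ 454.8 -282.7  148.3]]
restcorner [[ 493.6 -169.4   42. ]
 [ 494.3 -189.1   42. ]] [[ 493.3 -255.9    6. ]]
```

View pics/w15z.png

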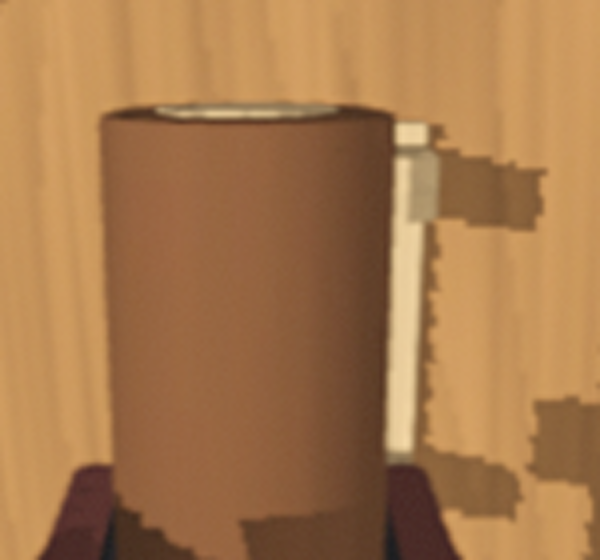

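View pics/s15z.png

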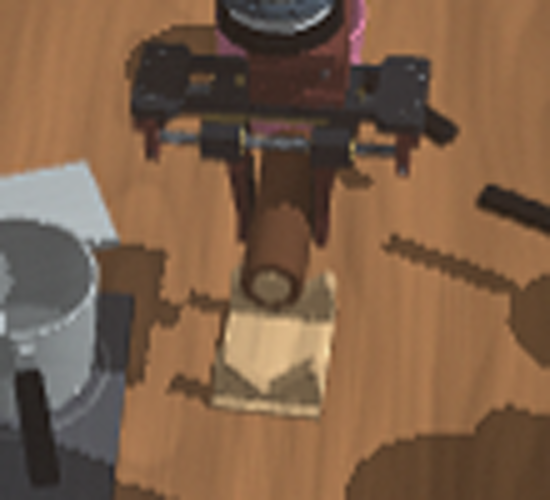

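```bash
python3 -c "
from h import *
np.set_printoptions(precision=1,suppress=True)
print(ray('side',[(264,157.4)],128))
z=lambda p,h: ray('side',np.array(p)/5+[210,100],h)
# +y plate: outer face notch bottom apex approx, and corners
print(z([(262,393)],14), z([(215,380),(326,372)],42),z([(210,403),(320,415)],0))
to([455.7,-225.5,48],-0.046)
"
```

```text
[[ 459.4 -157.4  128. ]]
[[ 462.8 -173.7   14. ]] [[ 492.5 -156.2   42. ]
 [ 421.7 -170.2   42. ]] [[ 497.  -174.4    0. ]
 [ 423.8 -170.7    0. ]]
t=16.65 p=[ 455.6 -228.2  134.3] yaw=-0.048 down=[-0.  0. -1.] delta_tool_mm=[86.2  4.2 -0.1] f=[ 1.1 -0.7 -1.5] w=39.5 q=[-0.5  0.5  1.9  0.   0.8 -0.5] turn=-0.002
```

Call:
arm_command([
  [0.015, 0.002, 0, 0],
  [0.018, 0.001, 0, 0],
  [0.015, 0.001, 0, 0],
  [0.005, 0, 0, 0],
])

```text
t: 17.05
ee_pos: [458.5, -226.5, 81.7]
orientation: [1.243, 1.241, -1.262]
ft_force: [-0.5, -0.5, -1.9]
width: 39.8
```

```bash
python3 -c "
from h import *
to([456.3,-226,48],-0.046)
"
```

```text
t=17.05 p=[ 458.5 -226.5   81.7] yaw=-0.045 down=[-0.043  0.03  -0.999] delta_tool_mm=[33.7 -0.7  0.6] f=[-0.5 -0.5 -1.9] w=39.8 q=[-0.49  0.54  1.94  0.01  0.72 -0.45] turn=0.001
```

Call:
arm_command([
  [0.008, -0.001, 0, 0],
  [0.008, -0.001, 0, 0],
  [0.004, 0, 0, 0],
])

```text
t: 17.35
ee_pos: [455.8, -225.6, 61.3]
orientation: [1.242, 1.241, -1.26]
ft_force: [1.0, -0.2, -2.0]
width: 39.2
```

```bash
python3 -c "
from h import *
to([456.3,-226,48],-0.046)
"
```

```text
t=17.35 p=[ 455.8 -225.6   61.3] yaw=-0.044 down=[-0.043  0.029 -0.999] delta_tool_mm=[13.3  1.1  0.7] f=[ 1.  -0.2 -2. ] w=39.2 q=[-0.49  0.57  1.95  0.01  0.67 -0.45] turn=0.002
```

Call:
arm_command([
  [0.004, 0.0005, 0, 0],
  [0.003, 0.0, 0, 0],
  [0.002, 0.0, 0, 0],
])

```text
t: 17.65
ee_pos: [456.2, -225.5, 51.9]
orientation: [1.243, 1.24, -1.26]
ft_force: [-0.4, 0.6, -1.2]
width: 39.7
```

```bash
python3 -c "
from h import *
to([456.3,-226,48],-0.046)
"
```

```text
t=17.65 p=[ 456.2 -225.5   51.9] yaw=-0.044 down=[-0.042  0.029 -0.999] delta_tool_mm=[3.9 0.3 0.6] f=[-0.4  0.6 -1.2] w=39.7 q=[-0.49  0.59  1.95  0.01  0.65 -0.45] turn=0.002
```

Call:
arm_command([
  [0.0015, 0.0, 0, 0],
  [0.001, 0.0, 0, 0],
])

```text
t: 17.85
ee_pos: [456.3, -225.6, 49.3]
orientation: [1.243, 1.24, -1.26]
ft_force: [-0.6, -0.3, -1.6]
width: 39.5
```

```bash
python3 -c "
from h import *
to([456.3,-226,48],-0.046)
im=ctrl.get_image('wrist');cv2.imwrite('pics/wrist16.png',im[...,::-1])
"
```

```text
t=17.85 p=[ 456.3 -225.6   49.3] yaw=-0.044 down=[-0.041  0.029 -0.999] delta_tool_mm=[1.3 0.1 0.5] f=[-0.6 -0.3 -1.6] w=39.5 q=[-0.49  0.6   1.95  0.01  0.64 -0.45] turn=0.002
```

View pics/wrist16.png

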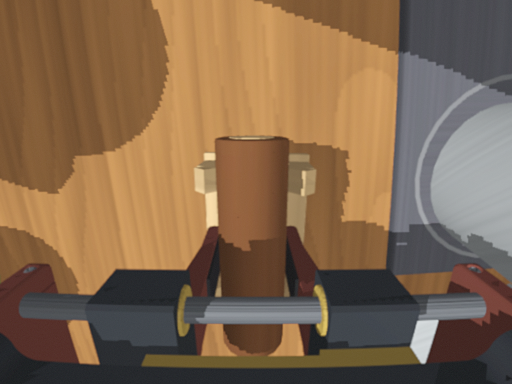

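Call:
arm_command([
  [0.001, 0.0, 0, 0],
  [0.001, 0.0, 0, 0],
])

```text
t: 18.1
ee_pos: [456.7, -225.7, 48.2]
orientation: [1.243, 1.239, -1.26]
ft_force: [-3.8, 1.4, 18.4]
width: 39.3
```

```bash
python3 -c "
from h import *
to([456.3,-226,48],-0.046)
"
```

```text
t=18.10 p=[ 456.7 -225.7   48.2] yaw=-0.045 down=[-0.041  0.029 -0.999] delta_tool_mm=[ 0.2 -0.4  0.3] f=[-3.8  1.4 18.4] w=39.3 q=[-0.49  0.6   1.95  0.01  0.64 -0.45] turn=0.001
```

Call:
arm_command([
  [-0.0005, 0.0, 0, 0],
  [0, 0, 0, 0],
])

```text
t: 18.3
ee_pos: [457.0, -225.8, 49.2]
orientation: [1.244, 1.238, -1.259]
ft_force: [-0.5, 0.6, -1.7]
width: 39.7
```

Call:
arm_command([
  [0, 0.0, 0, 0],
  [0, 0, 0, 0],
  [0, 0, 0, 0],
  [0, 0, 0, 0],
], hand=0.058)

```text
t: 18.7
ee_pos: [457.2, -226.0, 49.3]
orientation: [1.243, 1.237, -1.259]
ft_force: [-0.4, 0.0, -0.1]
width: 58.1
```

```bash
python3 -c "
from h import *
to([456.3,-226,48],-0.046)
im=ctrl.get_image('wrist');cv2.imwrite('pics/wrist17.png',im[...,::-1])
"
```

```text
t=18.70 p=[ 457.2 -226.    49.3] yaw=-0.045 down=[-0.039  0.028 -0.999] delta_tool_mm=[ 1.3 -0.9  0.1] f=[-0.4  0.  -0.1] w=58.1 q=[-0.49  0.6   1.95  0.01  0.64 -0.45] turn=0.001
```

View pics/wrist17.png

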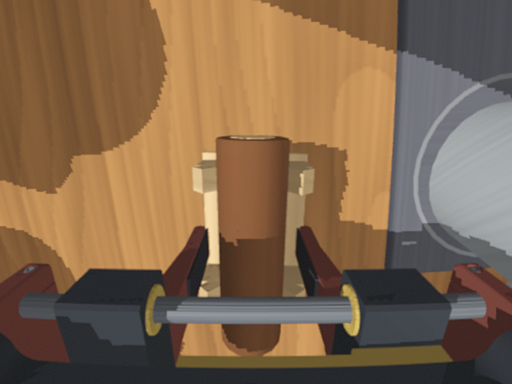

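Call:
arm_command([
  [-0.01, 0, 0, 0],
  [-0.02, -0.001, 0, 0],
  [-0.03, -0.001, 0, 0],
  [-0.04, 0, 0, 0],
  [-0.04, 0, 0, 0],
  [-0.02, 0, -0.02, 0],
  [0, 0, -0.03, 0],
])

```text
t: 19.45
ee_pos: [464.1, -181.8, 220.0]
orientation: [1.247, 1.235, -1.261]
ft_force: [0.4, -0.5, -0.4]
width: 57.7
```

```bash
python3 -c "
from h import *
to([456.3,-226,48],-0.046)
for n in ['wrist','top','side']:
  im=ctrl.get_image(n);cv2.imwrite(f'pics/{n}18.png',im[...,::-1])
"
```

```text
t=19.45 p=[ 464.1 -181.8  220. ] yaw=-0.048 down=[-0.039  0.028 -0.999] delta_tool_mm=[170.8   1.3  49.1] f=[ 0.4 -0.5 -0.4] w=57.7 q=[-0.4   0.3   1.9   0.01  0.99 -0.36] turn=-0.002
```

View pics/wrist18.png

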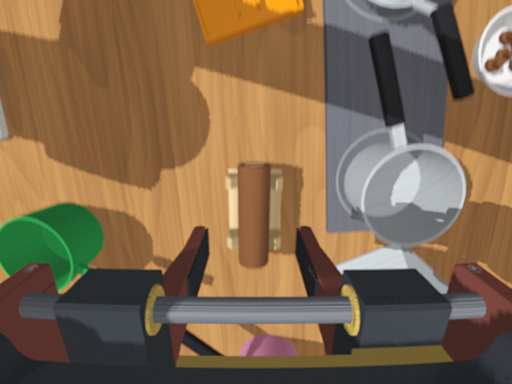

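View pics/side18.png

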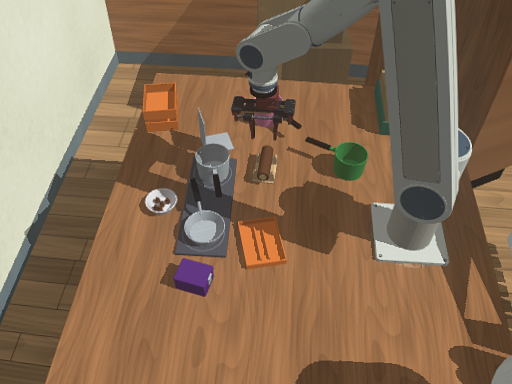

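View pics/top18.png

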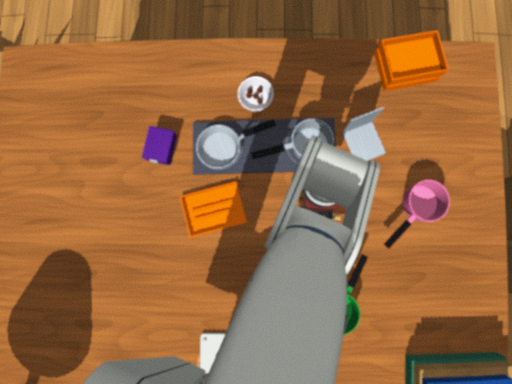

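```bash
python3 -c "
from h import *
np.set_printoptions(precision=1,suppress=True)
# tube ends, top edge z=62
b=ray('wrist',[(254,165),(254,267)],62);print('tube',b,np.linalg.norm(b[1]-b[0]),b.mean(0))
b=ray('wrist',[(228,169),(281,169),(280,249),(228,249)],42);print('rest',b,b.mean(0))
a=cv2.imread('pics/wrist18.png')[140:290,200:310]
b=cv2.imread('pics/top18.png')[105:185,180:345]
cv2.imwrite('pics/w18z.png',cv2.resize(a,None,fx=4,fy=4,interpolation=cv2.INTER_CUBIC))
cv2.imwrite('pics/t18z.png',cv2.resize(b,None,fx=4.5,fy=4.5,interpolation=cv2.INTER_CUBIC))
"
```

```text
tube [[ 459.8 -149.8   62. ]
 [ 454.5 -276.9   62. ]] 127.21946586483207 [ 457.1 -213.4   62. ]
rest [[ 427.8 -156.7   42. ]
 [ 490.6 -159.    42. ]
 [ 487.9 -263.2   42. ]
 [ 420.5 -261.8   42. ]] [ 456.7 -210.2   42. ]
```

View pics/w18z.png

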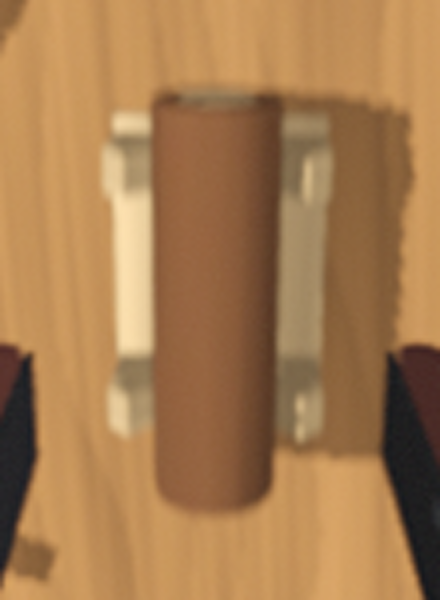

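View pics/t18z.png

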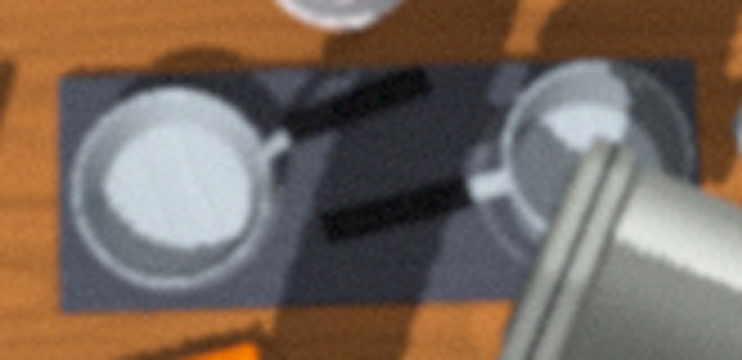

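```bash
python3 -c "
from h import *
np.set_printoptions(precision=1,suppress=True)
to([456.3,-226,48],-0.046)
im=ctrl.get_image('wrist')
cv2.imwrite('pics/w19z.png',cv2.resize(im[140:290,200:310,::-1],None,fx=4,fy=4,interpolation=cv2.INTER_CUBIC))
im=ctrl.get_image('side')
cv2.imwrite('pics/s19z.png',cv2.resize(im[130:200,235:295,::-1],None,fx=8,fy=8,interpolation=cv2.INTER_CUBIC))
"
```

```text
t=19.60 p=[ 462.5 -179.9  217.3] yaw=-0.044 down=[-0.  0. -1.] delta_tool_mm=[167.9   3.5  51.1] f=[-0.2  0.4 -0.4] w=58.1 q=[-0.4  0.3  1.9  0.   1.  -0.4] turn=0.002
```

View pics/w19z.png

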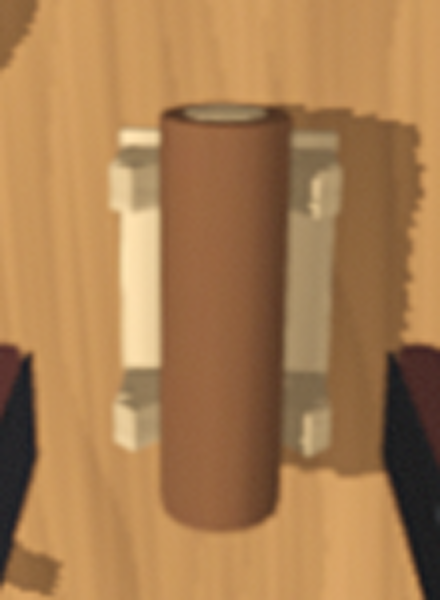

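View pics/s19z.png

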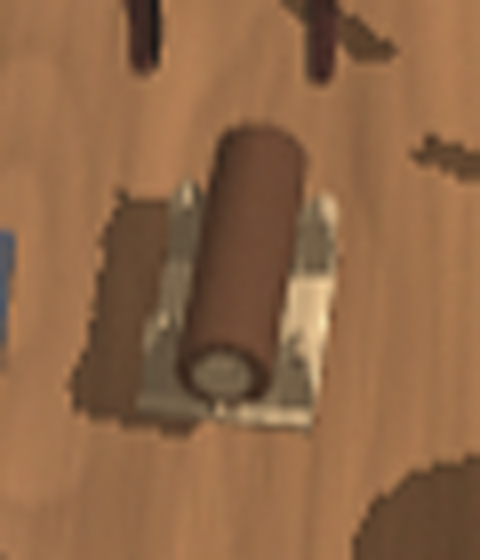

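```bash
python3 -c "
from h import *
np.set_printoptions(precision=1,suppress=True)
f=lambda p,z: ray('wrist',np.array(p)/4+[200,140],z)
print('tube',f([(225,124),(220,530)],62), f([(225,124),(220,530)],62).mean(0))
print('base+y',f([(120,132),(340,132)],6),'plate -y outer',f([(120,450),(328,452)],42),'plate +y outer',f([(112,168),(338,168)],42))
s=lambda p,z: ray('side',np.array(p)/8+[235,130],z)
print('side tube +y end centre',s([(222,373)],42),'-y top edge',s([(262,124)],62), 'base +y',s([(225,418)],0))
"
```

```text
tube [[ 461.6 -157.3   62. ]
 [ 454.8 -285.    62. ]] [ 458.2 -221.2   62. ]
base+y [[ 424.6 -169.2    6. ]
 [ 497.2 -171.9    6. ]] plate -y outer [[ 422.3 -267.2   42. ]
 [ 489.7 -269.4   42. ]] plate +y outer [[ 426.4 -173.2   42. ]
 [ 494.  -175.6   42. ]]
side tube +y end centre [[ 461.  -156.5   42. ]] -y top edge [[ 454.  -282.1   62. ]] base +y [[ 459.8 -170.6    0. ]]
```

```bash
python3 -c "
from h import *
np.set_printoptions(precision=1,suppress=True)
z=lambda p,h: ray('top',np.array(p)/4.5+[180,105],h)[:,:2]
print('sk',z([(172,88),(72,188),(272,188),(172,290)],48),z([(172,88),(72,188),(272,188),(172,290)],48).mean(0))
print(ctrl.close_job())"
```

```text
sk [[676.6  61.3]
 [615.  120.8]
 [614.9  -0.2]
 [552.8  59.1]] [614.8  60.2]
the job is handed in; nothing more can be done
None
```

The job is done and handed in at about 20 s of the 67 s allowed. The close call reports no verdict.

**Pans:** I gripped each handle and swung it in, the skillet's first and then the saucepan's. Both handles now lie over the tray between the pans, roughly parallel. The skillet's tip is about 28 mm inside the back edge of the tray and clears the saucepan by about 45 mm. The handles' centre lines are more than 60 mm apart, and the pans did not touch.

**Pan positions:** the saucepan is about 4 mm from its hot spot's centre. The skillet slid about 12 mm during its swing, and I moved it back before letting go. It ended about 6 to 7 mm toward the robot from its hot spot's centre, so its foot is still wholly inside the ring.

**Tube:** it is lying level in both V-notches and has been let go. Its middle measures y = -221 mm in the wrist view and about -219 mm in the side view, against -221 mm for the rest. The overhang at the two ends is therefore equal to within about 2 mm each. Contact while lowering it peaked at 18 N in the readings.

**Check that disagreed:** one wrist picture of the seated tube put its middle at y = -213 mm. It was probably taken while the arm was still moving. Retaken with the arm still, it agreed with the other views. The calibration also showed offsets of 2 to 3 mm between cameras, and the gripper finished tilted by about 3°, neither of which affected the result.

The other objects look undisturbed in the final pictures, and the gripper finished clear of everything.

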